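# Shelve a weighed cheese, mark it and count it in

### The arm

A 6-joint arm with a two-finger parallel gripper is mounted at the origin on the work surface. World frame = base frame: x ahead of the robot, y to its left, z up, the work surface at z = 0. Lengths are in mm, angles in rad, forces in N, time in s.
With the tool pointing down it reaches from about 275 to 750 mm from the base axis. Payload 10.2 kg.
Tool frame: the origin (TCP) lies between the finger pads; the fingertips stand 8 mm ahead of it and the grasp point (between the pads) lies 11 mm behind it; z points along the fingers, y is the line along which they close (so a half turn about z gives the same grasp; the last joint's range is limited). The gripper opens to 85 mm and grips with 20 to 120 N. Pads are 22 mm wide; open, the fingers measure 114 mm over their backs; the gripper's body (76 mm by 85 mm) begins 54 mm behind the grasp point. The pads swing forward as they close: fully open they stand 13 mm farther back than shut.
Start: joints at [1.008, 0.313, 1.498, -0, 1.331, -0.223], TCP at [174.995, 494.983, 239.294] pointing down, gripper open.
Joint ranges: [-2.94, 2.94], [-0.97, 2.17], [0.19, 2.56], [-1.23, 4.37], [0.02, 3.11], [-2.88, 2.88]. Speed limits (rad/s): [2.39, 2.39, 3.01, 3.14, 3.14, 3.14].

### API

Orientations are given as a unit quaternion [w, x, y, z].
In Python, from rig import * gives the robot as it stands.
- The arm moves only by the shell command python3 -m handwheel 'ROWS' [FORCE]. ROWS is JSON, a list that holds one entry, the list of rows, each a list of 7 numbers: the shift along the world's x, y, z in mm, then the turn, a rotation vector about the world's x, y, z in degrees, then the opening, from -1 (shut) to 1 (fully open). A call has 1 to 8 rows; each row shifts and turns the commanded pose from where the row before left it; what a row does not reach is not made up. A row lasts 1/8 s, in which the tool goes at most 62.5 mm and 10.7 degrees, less where a joint would pass 70% of its speed; a pose out of reach is approached as far as the arm can. A call is refused whole if a number of a shift passes 62.5 or a number of a turn 10.7, either way. A call with a gripper value outside its range is refused whole. The fingers move at their own pace and stop on an object; FORCE is the grip in N (left out, the last holds). Time passes only in rows, so rows that do not move let the fingers close. It gives the time, the measured TCP pose, the force, the opening and the grip force at its end, in the units of the state.
- sense(): the state, without advancing time (a new reading comes with each control period).
- capture(name): name is "scene" or "top"; returns a dict with "image" (400x640x3 uint8, red, green, blue), "fx", "fy", "cx", "cy" (pixels), "dist_coeffs" ([k1, k2, p1, p2, k3] as OpenCV has them; the pictures are not rectified), "rvec" (rotation vector, rad) and "tvec" (3), from world to camera coordinates, as OpenCV has them. Camera axes: x right, y down, z forward; pixel columns grow to the right and rows downward; lengths in mm; the calibration is good to about 2 mm. A picture is of the moment at which its call begins. There is no depth.
- finish_job(): hands the job in; it is judged then, once.
The state is a dict: "time_s": time; "joints": joint angles; "dq": joint speeds; "tau": joint torques, N m; "eef_pos": TCP position; "ee_rot": TCP orientation; "force": force on the tool from outside, world axes, zero at the start; "wrist_torque": the same for the moment, N m; "grip_width": opening from 0.0 (shut) to 1.0 (fully open); "grip_force": force on a finger pad.
Only numpy, scipy, OpenCV 4.12 (cv2) and the standard library are available. Lean on these libraries where they do the work, as an engineer would, in place of code of your own. Each camera call takes 0.05 s, during which the arm holds its last target. There are 200 camera calls.

### The job

Take the weighed cheese off the scale and stand it in the gap in the front row on the rack's wooden board, midway between its two neighbours and in line with them. Next stand the blue batch marker upright on the board just in front of that cheese, centred on it and square to the row without touching it; then count the cheese in by pushing the tally counter's plunger right down to its stop and letting it spring back. Leave all the other cheeses and things where they are.

Things in the scene. Friction and masses are not known exactly. Their poses are not given: they have to be found in the camera images.
- cheese: The cheese to shelve: an upright orange washed-rind drum, diameter 64 mm, height 42 mm, about 140 g (varies), firm. It starts on the scale's platter. Origin: centre of its underside, z up; its yaw means nothing.
- left_cheese: Same kind of cheese (diameter 64, height 42 mm), standing loose in the front row on the rack's board, left (+y of the rack) of the gap. Origin: centre of its underside. The front row's centres lie on the line x = -20 mm of the rack.
- right_cheese: Same kind of cheese, right (-y of the rack) of the gap, 194 to 206 mm centre to centre from left_cheese. Origin: centre of its underside.
- rear_cheese_a: Bystander: same kind of cheese, in the rear row about 95 mm behind left_cheese. Origin: centre of its underside.
- rear_cheese_b: Bystander: same kind of cheese, in the rear row behind the gap. Origin: centre of its underside.
- rear_cheese_c: Bystander: same kind of cheese, in the rear row behind right_cheese. Origin: centre of its underside.
- rack: Fixed ripening rack. Origin: centre of footprint at table height; x from its open front (robot side) to its back, y along the rows, left. Wooden board x +-120, y +-200 mm, top z = 30 mm. Wire grid above: x -30 to 120 mm, underside z = 160 mm; it roofs the row centres, so come in from the front, tool leaning back 35 to 45 deg. Posts only at the rear corners (y +-207); a mould on it to z = 228.
- scale: Fixed portion scale, housing 200 x 170 mm. Origin: centre of its footprint at table height, x towards its display. Platter 150 x 165 mm centred at x = -20 mm, top at z = 72 mm; a display head behind it (x 65 to 105 mm) rises to z = 147 mm.
- marker: Blue batch marker, loose, 70 g: foot 24 (x) x 46 (y) x 12 mm high with an upright plate 12 (x) x 46 (y) mm on it, total height 46 mm; blank white card on both faces, same from either side. Its faces look along its x; grasp it across its 46 mm width (y). Origin: centre of its underside. It starts upright on the table in front of the rack.
- counter: Fixed red bench tally counter on a black base 85 x 100 mm; case 48 x 62 mm, top at z = 50 mm (guide collar 54 mm). Origin: centre of its footprint at table height; the plunger stands over it.
- plunger_top (a point): Centre of the top face of the counter's steel plunger head (diameter 28 mm), 76 mm above the table when up; it moves down as pressed.
- plunger (a joint): Plunger stroke in m: 0 up, 0.010 at its stop. Spring: about 3 N to start, 6 N at the stop; returns by itself.
- spray_bottle: Bystander, loose: white bottle with blue spray head, 72 mm diameter, 216 mm tall. Origin: centre of its underside.
- rind_brush: Bystander, loose: wooden rind brush lying on its bristles, 150 mm along its y, 22 mm wide, 33 mm high. Origin: under its middle.
- wash_bowl: Bystander, loose: steel bowl, 130 mm across, 60 mm high. Origin: centre of its underside.
There are look-alikes about, which are no part of the job. Leave any green look-alike of the cheese alone. Several things look just like the counter: the one meant starts farthest to the robot's right.

How it is judged (in metres and radians):
On the way, in this order (a step that is already met when the one before it is completed fails the run):
1. the weighed cheese stands in the gap, midway and in line, let go (horizontal distance between cheese and left_cheese between 0.088 and 0.112 m and horizontal distance between cheese and right_cheese between 0.088 and 0.112 m and x of cheese in the frame of rack between -0.03 and -0.01 m and z of cheese in the frame of rack between 0.026 and 0.035 m and angle between cheese's own z axis and vertical below 0.1 rad and linear speed of cheese below 0.02 m/s and contact force between the fingers and cheese below 0.05 N), for 0.2 s.
2. the batch marker stands in front of it, let go (all of step 1 and horizontal distance between marker and cheese between 0.046 and 0.095 m and y of cheese in the frame of marker between -0.013 and 0.013 m and x of marker in the frame of rack between -0.112 and -0.06 m and angle between the y axis of marker and the y axis of rack, either way round below 0.18 rad and z of marker in the frame of rack between 0.026 and 0.035 m and angle between marker's own z axis and vertical below 0.1 rad and linear speed of marker below 0.02 m/s and contact force between the fingers and marker below 0.05 N), for 0.2 s.
3. the counter's plunger is down at its stop (horizontal distance between cheese and left_cheese between 0.088 and 0.112 m and horizontal distance between cheese and right_cheese between 0.088 and 0.112 m and x of cheese in the frame of rack between -0.03 and -0.01 m and z of cheese in the frame of rack between 0.026 and 0.035 m and angle between each of cheese, marker's own z axis and vertical below 0.1 rad and linear speed of each of cheese, marker below 0.02 m/s and horizontal distance between marker and cheese between 0.046 and 0.095 m and y of cheese in the frame of marker between -0.013 and 0.013 m and x of marker in the frame of rack between -0.112 and -0.06 m and angle between the y axis of marker and the y axis of rack, either way round below 0.18 rad and z of marker in the frame of rack between 0.026 and 0.035 m and value of joint plunger above 0.0085 m), for 0.05 s.
At the end, for the whole second after the job is handed in: Cheese upright on the board, 88-112 mm from both neighbours, within 10 mm of the row line; marker upright on the board before it, centred within 13 mm, 46-95 mm from its axis, square within 10 degrees; both let go and still; plunger, pressed after that, up again within 2 mm (all of step 2 and value of joint plunger below 0.002 m); the robot touches nothing.
It fails at once if another cheese is shifted more than 10 mm (distance of any of left_cheese, right_cheese, rear_cheese_a, rear_cheese_b, rear_cheese_c from where it was at the start of the episode above 0.01 m).
It fails at once if the spray bottle, brush or bowl is shifted more than 20 mm (distance of any of spray_bottle, rind_brush, wash_bowl from where it was at the start of the episode above 0.02 m).
It also fails if it takes over 67 s, if anything falls off the work surface, if the arm or the gripper's body presses on something with over 40 N, if the wrist force passes 120 N, or if a joint passes its speed limit or range.

## Working session

There is one attempt and no reset: what is moved stays moved. The work goes in short steps, Python scripts to look and compute and a shell command to move; the robot and the scene stay as the last step left them, time stands still between calls to the robot, and variables do not carry over. Pictures are saved under pics/ and viewed, at most 10 in all, crops included, and the job is handed in when it is done.

```bash
ls; mkdir -p pics; cat > h.py <<'E'
from rig import *
import numpy as np, cv2
def cap(n):
    c=capture(n); c['K']=np.array([[c['fx'],0,c['cx']],[0,c['fy'],c['cy']],[0,0,1.]]); c['D']=np.array(c['dist_coeffs'],float)
    c['R']=cv2.Rodrigues(np.array(c['rvec'],float))[0]; c['t']=np.array(c['tvec'],float).ravel(); return c
def ray(c,uv):
    p=cv2.undistortPoints(np.array(uv,float).reshape(-1,1,2),c['K'],c['D']).reshape(-1,2)
    d=np.c_[p,np.ones(len(p))]@c['R']; o=-c['R'].T@c['t']; return o,d
def onz(c,uv,z):
    o,d=ray(c,uv); return o+d*((z-o[2])/d[:,2])[:,None]
def proj(c,P):
    return cv2.projectPoints(np.array(P,float).reshape(-1,3),np.array(c['rvec'],float),c['t'],c['K'],c['D'])[0].reshape(-1,2)
def tri(c1,u1,c2,u2):
    o1,d1=ray(c1,[u1]);o2,d2=ray(c2,[u2]);d1=d1[0];d2=d2[0]
    s=np.linalg.lstsq(np.c_[d1,-d2],o2-o1,rcond=None)[0]
    a=o1+s[0]*d1;b=o2+s[1]*d2;return (a+b)/2,np.linalg.norm(a-b)
E
python3 - <<'E'
from h import *
import pickle
d={}
for n in('scene','top'):
    c=cap(n);d[n]=c;cv2.imwrite(f'pics/{n}0.png',cv2.cvtColor(c['image'],cv2.COLOR_RGB2BGR))
    print(n,c['fx'],-c['R'].T@c['t'],c['R'][2],c['D'])
pickle.dump(d,open('d0.pkl','wb'))
s=sense();print(s['time_s'],s['eef_pos'],s['ee_rot'],s['force'],s['grip_width'])
E
```

```text
pics
scene 394.87087920496657 [838.07759261 202.06243991 953.66197415] [-0.33137385 -0.19794154 -0.92250232] [-0.05469434  0.          0.          0.          0.        ]
top 388.61420630572803 [ 467.62336768   -3.35847106 1183.30346949] [ 0.05347098  0.02033966 -0.99836224] [-0.05799455  0.          0.          0.          0.        ]
0.1 [174.86623232 494.79592547 238.78570136] [-2.39889673e-04  1.69078919e-01  9.85602348e-01 -5.21845954e-04] [ 0.05681827 -0.00374299  0.7778333 ] 0.9994872167139461
```

View pics/scene0.png

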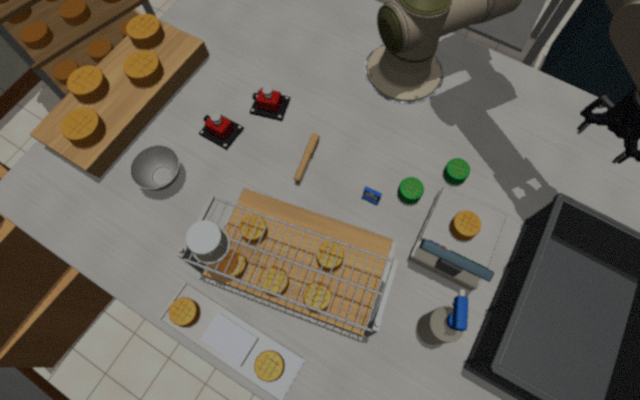

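View pics/top0.png

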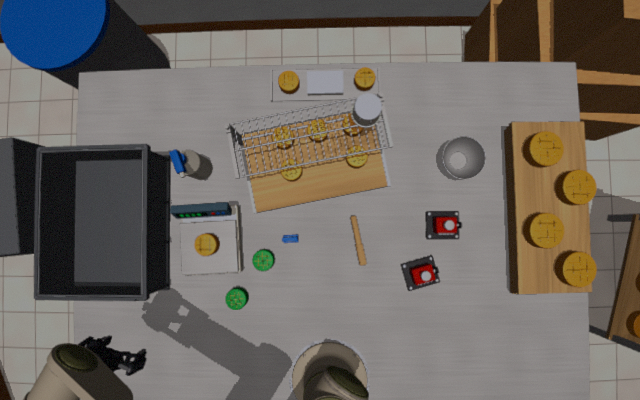

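The top picture shows these candidates:
- **Weighed cheese:** orange drum on the scale at top (205,244), scene (466,224). Not it: green drums at top (263,260) and (236,298), and orange ones on the rack, tray and side boards.
- **Marker:** top (290,238), scene (372,195).
- **Counter:** there are two, at top (443,225) and (425,274). The one farthest right (−y) is (443,225), scene (220,128).

Close crops next.

```bash
python3 - <<'E'
import cv2,pickle
a=cv2.imread('pics/top0.png')[135:285,170:400];cv2.imwrite('pics/topc.png',cv2.resize(a,None,fx=3.45,fy=3.45,interpolation=cv2.INTER_CUBIC))
a=cv2.imread('pics/scene0.png')[90:300,205:505];cv2.imwrite('pics/scenec.png',cv2.resize(a,None,fx=2.66,fy=2.66,interpolation=cv2.INTER_CUBIC))
E
```

```text
(no output)
```

View pics/topc.png

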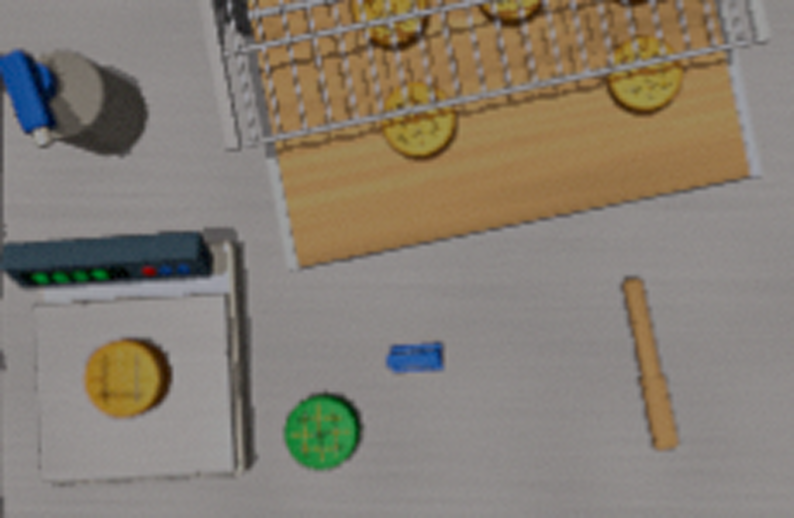

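View pics/scenec.png

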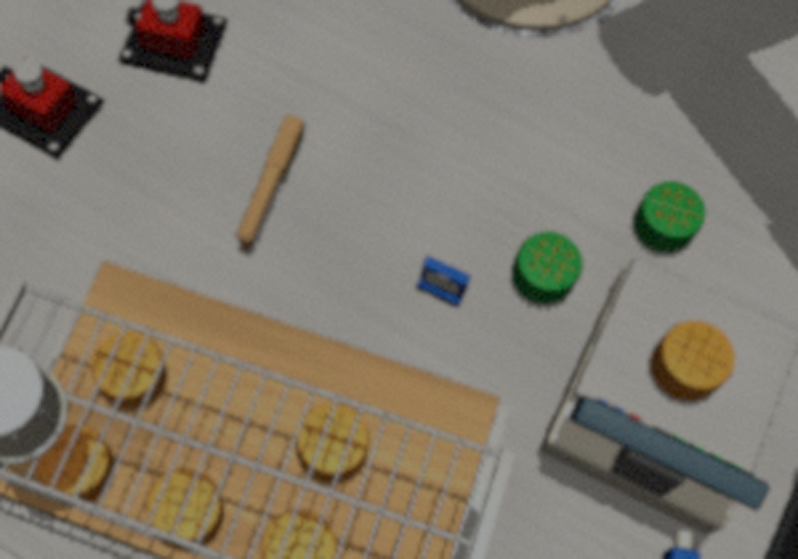

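The crops confirm the choice: a single orange drum on the scale platter at top (205,244), green drums left alone. The marker is at top (290,238), its width nearly along y. The gap lies between top (291,170) and (357,156). Next I measure by masks and triangulation.

```bash
cat > m0.py <<'E'
from h import *
import pickle
d=pickle.load(open('d0.pkl','rb'));S,T=d['scene'],d['top']
def blob(c,roi,lo,hi,hull=True):
    x0,y0,x1,y1=roi;im=cv2.resize(c['image'][y0:y1,x0:x1],None,fx=4,fy=4,interpolation=cv2.INTER_CUBIC)
    m=cv2.inRange(cv2.cvtColor(im,cv2.COLOR_RGB2HSV),lo,hi)
    k=max(cv2.findContours(m,cv2.RETR_EXTERNAL,cv2.CHAIN_APPROX_NONE)[0],key=cv2.contourArea)
    k=cv2.convexHull(k)
    f=lambda p:(np.array(p)+.5)/4-.5+[x0,y0]
    M=cv2.moments(k);r=cv2.minAreaRect(k)
    return f([M['m10']/M['m00'],M['m01']/M['m00']]),M['m00']/16,f(cv2.boxPoints(r)),f(k.reshape(-1,2))
if __name__=='__main__':
    for V in(40,110,130,145,160,175):
        a=blob(T,(190,225,222,262),(8,90,V),(32,255,255));b=blob(S,(445,205,490,245),(8,90,V),(32,255,255))
        P,e=tri(T,a[0],S,b[0]);print('cheese',V,a[0].round(1),a[1],b[0].round(1),b[1],P.round(1),round(e,1))
    a=blob(T,(275,225,305,250),(100,80,30),(125,255,255));b=blob(S,(358,182,386,208),(100,80,30),(125,255,255))
    P,e=tri(T,a[0],S,b[0]);print('marker',a[0],b[0],P.round(1),e);print(onz(T,a[2],46).round(1));print(onz(S,b[2],20).round(1))
    t=lambda x,y:np.array([x,y])/3.45+[170,135]-.35;s=lambda x,y:np.array([x,y])/2.66+[205,90]-.3
    for n,u,v in(('left',t(420,118),s(333,437)),('right',t(646,73),s(128,364)),('bl',t(300,267),s(498,399)),('br',t(751,177),s(104,262)),('platter',t(230,472),s(800,335))):
        P,e=tri(T,u,S,v);print(n,P.round(1),round(e,1),onz(T,[u],30 if n[0]=='b' else 72).round(1),onz(S,[v],30 if n[0]=='b' else 72).round(1))
    for n,tr,sr in(('ctrR',(425,205,468,245),(195,108,245,150)),('ctrL',(400,252,445,295),(248,82,294,122))):
        a=blob(T,tr,(0,130,60),(10,255,255));b=blob(S,sr,(0,130,60),(10,255,255))
        P,e=tri(T,a[0],S,b[0]);print(n,P.round(1),e,onz(T,[a[0]],50))
    o=np.vstack([np.hstack([cv2.resize(T['image'][205:245,425:468],(400,372),interpolation=2),cv2.resize(S['image'][108:148,200:243],(400,372),interpolation=2)])])
    cv2.imwrite('pics/ctr.png',cv2.cvtColor(o,cv2.COLOR_RGB2BGR))
E
python3 m0.py
```

```text
cheese 40 [206.3 244. ] 443.53125 [465.  225.1] 701.625 [416.1 339.4 100.2] 1.4
cheese 110 [204.8 244.4] 380.40625 [467.2 222.9] 538.28125 [415.9 339.2 114.7] 1.2
cheese 130 [204.6 244.4] 368.1875 [467.4 222.7] 519.03125 [415.8 339.2 116.3] 1.4
cheese 145 [204.4 244.5] 351.40625 [467.7 222.4] 494.1875 [415.8 339.3 117.8] 1.4Traceback (most recent call last):
  File "m0.py", line 14, in <module>
    a=blob(T,(190,225,222,262),(8,90,V),(32,255,255));b=blob(S,(445,205,490,245),(8,90,V),(32,255,255))
  File "m0.py", line 11, in blob
    return f([M['m10']/M['m00'],M['m01']/M['m00']]),M['m00']/16,f(cv2.boxPoints(r)),f(k.reshape(-1,2))
              ~~~~~~~~^~~~~~~~~
ZeroDivisionError: float division by zero
```

```bash
sed -i 's/(40,110,130,145,160,175)/(110,)/' m0.py; python3 m0.py
```

```text
cheese 110 [204.8 244.4] 380.40625 [467.2 222.9] 538.28125 [415.9 339.2 114.7] 1.2
marker [290.03848387 238.24603226] [371.14835636 195.19510582] [427.1 110.9  24.5] 1.4351950980632433
[[437.9 134.9  46. ]
 [440.3  87.2  46. ]
 [417.1  86.   46. ]
 [414.7 133.7  46. ]]
[[444.4  87.4  20. ]
 [409.3  84.   20. ]
 [406.8 131.1  20. ]
 [441.6 134.   20. ]]
left [627.2 101.7  73.4] 2.0 [[627.9 101.   72. ]] [[626.4 102.4  72. ]]
right [662.3 -87.9  71. ] 1.5 [[662.6 -88.4  72. ]] [[662.1 -86.9  72. ]]
bl [506.5 210.4  25.8] 1.4 [[506.1 210.2  30. ]] [[508.3 209.7  30. ]]
br [ 578.6 -181.2   25.8] 0.5 [[ 578.1 -180.3   30. ]] [[ 579.9 -179.6   30. ]]
platter [333.3 342.8  62.7] 152.6 [[335.3 262.1  72. ]] [[329.7 419.1  72. ]]
ctrR [ 460.5 -349.    41.9] 0.3342088014925523 [[ 460.41424854 -346.39127448   50.        ]]
ctrL [ 318.1 -276.9   45.2] 0.47532013581121274 [[ 318.57682679 -275.48412921   50.        ]]
```

View pics/ctr.png

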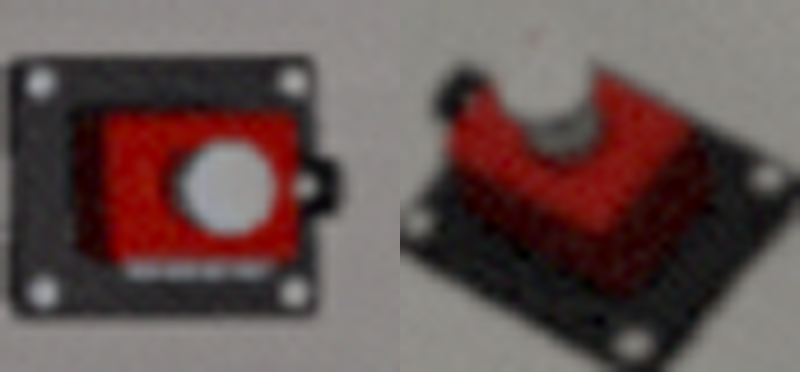

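```bash
python3 - <<'E'
from m0 import *
for u,v in(([449.0,224.5],[215.2,116.9]),):
    print(tri(T,u,S,v),onz(T,[u],76),onz(S,[v],76))
print(onz(T,[[442.4,224.6]],8))
E
python3 -m handwheel '[[[10,-30,0,0,0,10,1],[15,-30,0,0,0,10,1],[20,-30,0,0,0,10,1],[25,-25,0,1.9,-10.3,0,1],[25,-20,0,1.9,-10.3,0,1],[25,-15,0,1.9,-10.3,0,1],[25,-10,0,1.9,-10.3,0,1],[25,-5,0,0,0,0,1]]]' 30
python3 -c "
from h import *
from scipy.spatial.transform import Rotation as R
s=sense();q=s['ee_rot'];print(s['eef_pos'],s['joints'],s['time_s']);print(R.from_quat(np.roll(q,-1)).as_matrix().round(3))"
```

```text
(array([ 461.0893801 , -346.63366293,   75.60978817]), np.float64(0.08291625954227388)) [[ 461.06770977 -346.47738695   76.        ]] [[ 461.27670974 -346.42827241   76.        ]]
[[ 460.6820576  -347.50186998    8.        ]]
time_s: 1.1
eef_pos: [343.0, 329.3, 238.0]
ee_rot: [0.352, -0.086, 0.932, 0.03]
force: [0.3, 0.7, 0.2]
grip_width: 1.001
grip_force: 0.0
[343.01088771 329.28954522 237.99903943] [ 0.68789986 -0.00946767  2.0553534  -0.67332774  0.5429757  -0.58033077] 1.1
[[-0.738 -0.182  0.65 ]
 [-0.139  0.983  0.117]
 [-0.66  -0.004 -0.751]]
```

```bash

python3 -m handwheel '[[[8,0.5,-25,0,0,0,1],[8,0.5,-25,0,0,0,1],[10,0,-25,0,0,0,1],[0,0,-12,0,0,0,1],[13,2.3,-15,0,0,0,1],[0,0,0,0,0,0,1],[0,0,0,0,0,0,1]]]'
python3 - <<'E'
from h import *
s=sense();print(s['eef_pos'])
for n in('scene','top'):
    c=cap(n);cv2.imwrite(f'pics/{n}1.png',cv2.cvtColor(c['image'],cv2.COLOR_RGB2BGR))
a=cv2.resize(cv2.imread('pics/top1.png')[200:290,150:260],(440,360),interpolation=2)
b=cv2.resize(cv2.imread('pics/scene1.png')[170:260,420:510],(360,360),interpolation=2)
cv2.imwrite('pics/pre.png',cv2.hconcat([a,b]))
E
```

```text
time_s: 1.98
eef_pos: [382.9, 333.4, 137.7]
ee_rot: [0.352, -0.085, 0.932, 0.031]
force: [0.0, -0.8, -0.1]
grip_width: 0.999
grip_force: 0.0
[382.85023991 333.37742232 137.65982726]
```

View pics/pre.png

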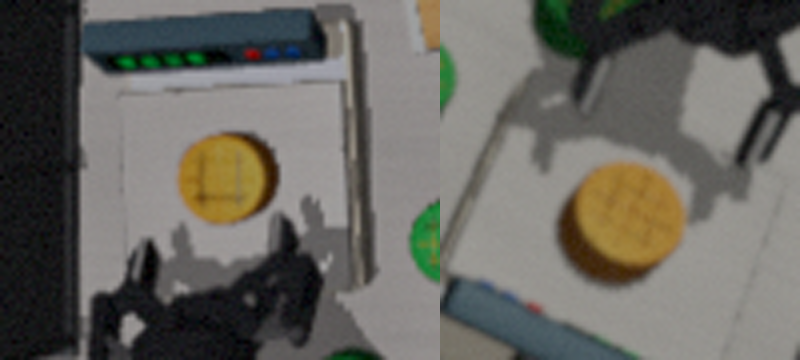

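The crop shows the open fingers (left crop at 145 and 285) straddling the cheese line (222,175), in front of the platter and clear of the display. Closing in.

```bash

python3 -m handwheel '[[[13,2.4,-15,0,0,0,1],[13,2.4,-15,0,0,0,1],[13,2.4,-15,0,0,0,1],[0,0,0,0,0,0,1],[0,0,0,0,0,0,0],[0,0,0,0,0,0,0],[0,0,0,0,0,0,0],[0,0,0,0,0,0,0]]]' 30
python3 -m handwheel '[[[0,0,0,0,0,0,-0.2],[0,0,0,0,0,0,-0.2],[0,0,0,0,0,0,-0.2],[0,0,10,0,0,0,-0.2],[0,0,20,0,0,0,-0.2],[0,0,0,0,0,0,-0.2]]]'
```

```text
time_s: 3.08
eef_pos: [424.8, 344.1, 106.4]
ee_rot: [0.342, -0.085, 0.935, 0.029]
force: [-4.9, -2.2, 6.4]
grip_width: 0.726
grip_force: 33.8
time_s: 3.82
eef_pos: [425.1, 344.3, 136.6]
ee_rot: [0.342, -0.085, 0.935, 0.03]
force: [-0.6, 0.3, -2.3]
grip_width: 0.725
grip_force: 33.5
```

```bash

python3 - <<'E'
from h import *
s=sense();print(s['eef_pos'],s['joints'].round(3) if hasattr(s['joints'],'round') else s['joints'],s['force'],s['tau'])
for n in('scene','top'):
    c=cap(n);cv2.imwrite(f'pics/{n}2.png',cv2.cvtColor(c['image'],cv2.COLOR_RGB2BGR))
a=cv2.resize(cv2.imread('pics/top2.png')[200:290,150:260],(440,360),interpolation=2)
b=cv2.resize(cv2.imread('pics/scene2.png')[170:260,420:510],(360,360),interpolation=2)
cv2.imwrite('pics/lift.png',cv2.hconcat([a,b]))
E
```

```text
[425.07839058 344.30352272 136.6205619 ] [ 0.583  0.298  2.007 -0.984  0.311 -0.296] [-0.63460874  0.33893599 -2.34840514] [  0.08768748 -36.79006577 -21.4192307    0.22320627  -0.47142254
  -0.92625976]
```

View pics/lift.png

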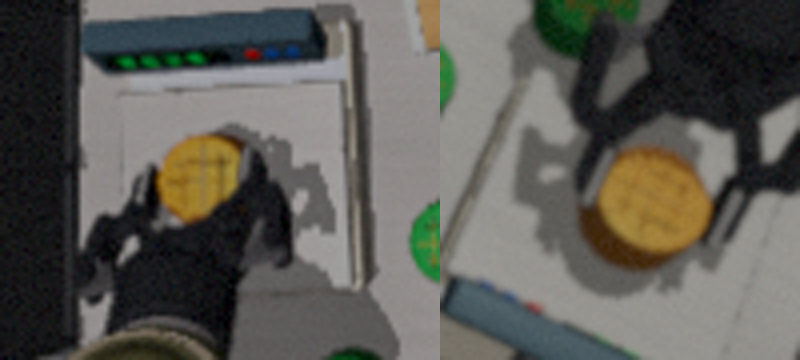

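The lift crop shows the cheese held across its diameter near the top (pads at crop (155,190) and (250,165)), clear of the platter. The grasp is about 14 mm higher than planned because the wrist was clipped, but it is symmetric and firm, so I keep it. Carrying it to the front of the rack.

```bash

python3 -m handwheel '[[[0,-10,10,0,0,0,-0.2],[6,-25,5,0,0,0,-0.2],[8,-30,0,0,0,0,-0.2],[8,-30,0,0,0,0,-0.2],[8,-30,0,0,0,0,-0.2],[8,-30,0,0,0,0,-0.2],[8,-30,0,0,0,0,-0.2],[8,-30,0,0,0,0,-0.2]]]'
python3 -m handwheel '[[[8,-30,0,0,0,0,-0.2],[8,-30,0,0,0,0,-0.2],[8,-30,0,0,0,0,-0.2],[8,-30,0,0,0,0,-0.2],[8,-20,0,0,0,0,-0.2],[8,-7,-10,0,0,0,-0.2],[0,0,-20,0,0,0,-0.2],[0,0,0,0,0,0,-0.2]]]'
python3 - <<'E'
from h import *
import pickle
s=sense();print(s['eef_pos'],s['joints'].round(3),s['force'],s['ee_rot'])
d={}
for n in('scene','top'):
    c=d[n]=cap(n);cv2.imwrite(f'pics/{n}3.png',cv2.cvtColor(c['image'],cv2.COLOR_RGB2BGR))
pickle.dump(d,open('d3.pkl','wb'))
p=s['eef_pos']-[9.4,1.7,13.4]
print([proj(d[n],p).round(0) for n in d])
a=cv2.resize(cv2.imread('pics/top3.png')[140:230,265:375],(440,360),interpolation=2)
b=cv2.resize(cv2.imread('pics/scene3.png')[165:255,255:345],(360,360),interpolation=2)
cv2.imwrite('pics/stage.png',cv2.hconcat([a,b]))
E
```

```text
time_s: 4.92
eef_pos: [465.2, 173.8, 147.3]
ee_rot: [0.334, -0.086, 0.938, 0.029]
force: [0.3, 0.1, -1.9]
grip_width: 0.729
grip_force: 33.5
time_s: 5.92
eef_pos: [515.3, 42.4, 130.2]
ee_rot: [0.322, -0.083, 0.943, 0.026]
force: [-0.1, 0.3, -1.9]
grip_width: 0.725
grip_force: 33.5
[515.28101651  42.37052884 130.24182639] [-0.277  0.206  2.136  0.966  0.327 -2.879] [-0.09982629  0.34617353 -1.86902619] [ 0.32209702 -0.08298893  0.94269125  0.02644902]
[array([[333., 192.]]), array([[312., 210.]])]
```

View pics/stage.png

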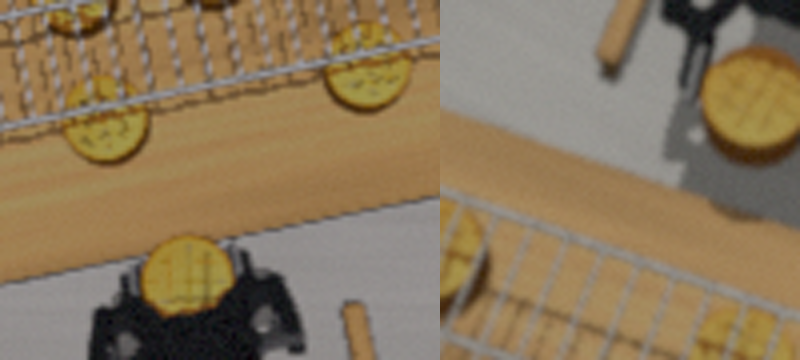

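The stage crop shows the cheese held level at crop (188,275), just in front of the board edge. It lies left of the gap centre because joint 6 reached its limit. I'll turn the tool about the vertical, which keeps the drum upright, to free the wrist.

```bash

python3 -m handwheel '[[[0,0,0,0,0,-8,-0.2],[0,-10,0,0,0,-4,-0.2],[5,-15,0,0,0,0,-0.2],[5,-15,0,0,0,0,-0.2],[5,-10,0,0,0,0,-0.2],[0,0,0,0,0,0,-0.2]]]'
python3 - <<'E'
from h import *
from scipy.spatial.transform import Rotation as R
s=sense();print(s['eef_pos'],s['joints'].round(3),s['force']);print(R.from_quat(np.roll(s['ee_rot'],-1)).as_matrix().round(3))
E
```

```text
time_s: 6.78
eef_pos: [530.7, -9.6, 131.3]
ee_rot: [0.323, 0.005, 0.946, -0.005]
force: [-0.8, 0.9, -1.9]
grip_width: 0.728
grip_force: 33.5
[530.66876039  -9.58118933 131.33218814] [-0.329  0.229  2.1    0.817  0.258 -2.628] [-0.8327941   0.94648967 -1.89782346]
[[-0.792  0.012  0.611]
 [ 0.006  1.    -0.012]
 [-0.611 -0.005 -0.792]]
```

```bash

python3 -m handwheel '[[[0,0,-20,0,0,0,-0.2],[10,1.5,-20,0,0,0,-0.2],[15,2,-15,0,-1,0,-0.2],[15,2,-4,0,-1.5,0,-0.2],[15,2,0,0,0,0,-0.2],[15,2,0,0,0,0,-0.2],[0,0,0,0,0,0,-0.2],[0,0,0,0,0,0,-0.2]]]'
python3 - <<'E'
from h import *
from scipy.spatial.transform import Rotation as R
s=sense();print(s['eef_pos'],s['joints'].round(3),s['force']);print(R.from_quat(np.roll(s['ee_rot'],-1)).as_matrix().round(3))
E
```

```text
time_s: 7.78
eef_pos: [607.8, 5.6, 88.5]
ee_rot: [0.329, 0.007, 0.944, -0.007]
force: [-0.4, 0.5, -2.5]
grip_width: 0.73
grip_force: 33.5
[607.8220716    5.60252383  88.50370545] [-0.236  0.453  1.924  0.888  0.165 -2.629] [-0.42399998  0.49977132 -2.53261133]
[[-0.783  0.019  0.621]
 [ 0.009  1.    -0.019]
 [-0.622 -0.009 -0.783]]
```

```bash

python3 -m handwheel '[[[2,0,-4,0,0,0,-0.2],[2,0,-4,0,0,0,-0.2],[2,0,-4,0,0,0,-0.2],[2,0,-4,0,0,0,-0.2],[2,0,-2,0,0,0,-0.2],[0,0,0,0,0,0,-0.2]]]'
python3 - <<'E'
from h import *
from scipy.spatial.transform import Rotation as R
s=sense();print(s['eef_pos'],s['joints'].round(3),s['force']);print(R.from_quat(np.roll(s['ee_rot'],-1)).as_matrix().round(3))
E
```

```text
time_s: 8.52
eef_pos: [618.6, 5.1, 70.6]
ee_rot: [0.329, 0.008, 0.944, -0.007]
force: [0.3, 0.7, -1.9]
grip_width: 0.731
grip_force: 33.5
[618.61170032   5.13611079  70.61065409] [-0.232  0.506  1.901  1.041  0.144 -2.78 ] [ 0.27076371  0.67448445 -1.88035374]
[[-0.783  0.019  0.622]
 [ 0.01   1.    -0.019]
 [-0.622 -0.009 -0.783]]
```

```bash

python3 -m handwheel '[[[4,0.3,0,0,0,-2,-0.2],[6,0.3,0,0,0,-2,-0.2],[6,0.3,0,0,0,0,-0.2],[6,0.3,0,0,0,0,-0.2],[6,0.3,0,0,0,0,-0.2],[6,0,0,0,0,0,-0.2],[0,0,0,0,0,0,-0.2],[0,0,0,0,0,0,-0.2]]]'
python3 - <<'E'
from h import *
import pickle
s=sense();print(s['eef_pos'],s['joints'].round(3),s['force'])
d={}
for n in('scene','top'):
    c=d[n]=cap(n);cv2.imwrite(f'pics/{n}4.png',cv2.cvtColor(c['image'],cv2.COLOR_RGB2BGR))
pickle.dump(d,open('d4.pkl','wb'))
a=cv2.resize(cv2.imread('pics/top4.png')[120:210,270:380],(440,360),interpolation=2)
b=cv2.resize(cv2.imread('pics/scene4.png')[190:280,240:350],(440,360),interpolation=2)
cv2.imwrite('pics/in.png',cv2.resize(cv2.hconcat([a,b]),(800,327)))
E
```

```text
time_s: 9.52
eef_pos: [652.3, 6.7, 70.8]
ee_rot: [0.329, 0.041, 0.943, -0.019]
force: [0.4, -0.5, -1.4]
grip_width: 0.732
grip_force: 33.5
[652.30257864   6.685539    70.75902853] [-0.191  0.559  1.798  0.455  0.128 -2.108] [ 0.37406003 -0.47318736 -1.43276285]
```

View pics/in.png

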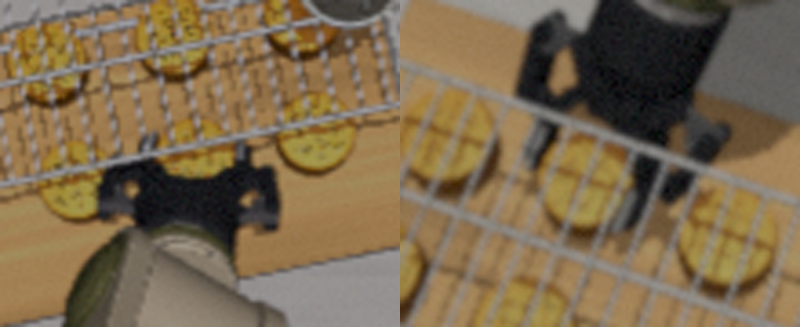

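The picture shows the cheese in the gap: held drum at scene (290,239.5), neighbours at (253,227) and (330,255), and the gripper clear of the grid and both neighbours. Working out the offset.

```bash

python3 - <<'E'
from h import *
import pickle
d=pickle.load(open('d4.pkl','rb'));S=d['scene'];T=d['top']
h=onz(S,[[290.05,239.5]],78.4)[0];l=onz(S,[[330.2,254.7]],72)[0];r=onz(S,[[253.2,227.2]],72)[0]
yr=np.array([-.1814,.9834]);xr=np.array([.9834,.1814]);O=np.array([661,36.6])
for n,p in zip('hlr',(h,l,r)):print(n,p.round(1),xr@(p[:2]-O),yr@(p[:2]-O))
E
```

```text
h [645.4   6.9  78.4] -20.766703707783744 -26.331134174848405
l [627.5 103.9  72. ] -20.735705134271342 72.22116351964664
r [663.  -85.2  72. ] -20.10902433339581 -120.17279018240987
```

```bash

python3 -m handwheel '[[[0,1,-1.5,0,0,0,-0.2],[0,1,-1.5,0,0,0,-0.2],[0,0,-1.5,0,0,0,-0.2],[0,0,-1,0,0,0,-0.2],[0,0,0,0,0,0,-0.2]]]'
python3 -c "
from h import *
s=sense();print(s['eef_pos'],s['joints'].round(3),s['force'])"
```

```text
time_s: 10.25
eef_pos: [652.5, 8.6, 65.2]
ee_rot: [0.329, 0.041, 0.943, -0.019]
force: [-0.1, 0.2, -1.6]
grip_width: 0.728
grip_force: 33.5
[652.51132614   8.62538375  65.19638498] [-0.187  0.57   1.799  0.482  0.116 -2.132] [-0.07712187  0.24680495 -1.56052168]
```

No contact yet (the weight is still on the gripper), so I lower in 1 mm steps.

```bash

python3 -m handwheel '[[[0,0,-1,0,0,0,-0.2],[0,0,0,0,0,0,-0.2]]]' | grep -E 'pos|force:'
python3 -m handwheel '[[[0,0,-1,0,0,0,-0.2],[0,0,0,0,0,0,-0.2]]]'| grep -E 'pos|force:'
```

```text
eef_pos: [652.7, 8.6, 64.8]
force: [-2.9, -0.6, 3.5]
grip_force: 34.0
eef_pos: [653.0, 8.6, 64.8]
force: [-10.5, 0.1, 13.2]
grip_force: 35.1
```

```bash

python3 -m handwheel '[[[0,0,0.8,0,0,0,0.5],[0,0,0,0,0,0,0.6],[0,0,0,0,0,0,0.7],[0,0,0,0,0,0,0.75],[0,0,0,0,0,0,0.75]]]'
python3 -c "
from h import *
s=sense();print(s['eef_pos'],s['joints'].round(3),s['force'])"
```

```text
time_s: 11.38
eef_pos: [652.5, 8.7, 64.0]
ee_rot: [0.329, 0.041, 0.943, -0.019]
force: [-1.2, 0.7, 0.2]
grip_width: 0.869
grip_force: 0.0
[652.54706135   8.65653186  64.02075555] [-0.187  0.572  1.8    0.493  0.113 -2.143] [-1.18444829  0.65044406  0.17760433]
```

```bash

python3 -m handwheel '[[[-3,0.2,3.8,0,0,0,0.75],[-6,0.5,7.6,0,0,0,0.75],[-8,0.6,10,0,0,0,0.75],[-8,0.6,10,0,0,0,0.75],[-10,0.6,10,0,0,0,0.75],[-15,0,12,0,0,0,0.75],[-20,0,14,0,0,0,0.75],[-25,0,12,0,0,0,0.75]]]'
python3 - <<'E'
from m0 import *
s=sense();print(s['eef_pos'],s['joints'].round(3),s['force'])
d={n:cap(n) for n in('scene','top')};pickle.dump(d,open('d5.pkl','wb'))
for n in d:cv2.imwrite(f'pics/{n}5.png',cv2.cvtColor(d[n]['image'],cv2.COLOR_RGB2BGR))
yr=np.array([-.1814,.9834]);xr=np.array([.9834,.1814]);O=np.array([661,36.6])
for n,r in(('new',(274,222,311,262)),('l',(312,238,350,276)),('r',(235,210,272,248))):
    # top face: yellow grid pixels
    b=blob(d['scene'],r,(20,140,120),(32,255,255));P=onz(d['scene'],[b[0]],72)[0];print(n,b[0].round(1),b[1],P.round(1),xr@(P[:2]-O),yr@(P[:2]-O))
x0=d['scene']['image'][215:285:1,230:355];print(cv2.cvtColor(d['scene']['image'],cv2.COLOR_RGB2HSV)[241,270:312:3].tolist())
E
```

```text
time_s: 12.38
eef_pos: [556.6, 11.2, 144.5]
ee_rot: [0.329, 0.04, 0.943, -0.019]
force: [-1.5, 0.3, -0.1]
grip_width: 0.878
grip_force: 0.0
[556.6187448   11.19593675 144.47128868] [-0.226  0.255  2.024  0.384  0.209 -2.06 ] [-1.54461581  0.31679344 -0.06255646]
new [294.8 241.1] 139.28125 [641.7  17.   72. ] -22.54995929518506 -15.776054394064108
l [333.4 248.3] 66.5625 [610.8 102.5  72. ] -37.43206486826324 73.95304232442474
r [253.2 220. ] 55.1875 [648.2 -95.4  72. ] -36.53936960598629 -127.52999269295218
[[16, 70, 150], [17, 117, 152], [17, 129, 127], [18, 71, 144], [22, 146, 164], [21, 152, 164], [18, 128, 146], [20, 101, 139], [18, 167, 136], [21, 152, 153], [19, 61, 143], [22, 147, 163], [19, 117, 146], [18, 88, 162]]
```

```bash

python3 -m handwheel '[[[-10,6,3,0,7,0,0.6],[-20,12,2,0,6.5,0,0.6],[-20,12,0,0,0,4,0.6],[-22,14,0,0,0,4,0.6],[-22,14,0,0,0,0,0.6],[-22,14,0,0,0,0,0.6],[-22,14,0,0,0,0,0.6],[-16,12,0,0,0,0,0.6]]]'
python3 -m handwheel '[[[0,0,-15,0,0,0,0.6],[0,0,-20,0,0,0,0.6],[0,0,-15,0,0,0,0.6],[0,0,0,0,0,0,0.6]]]'
python3 - <<'E'
from m0 import *
from scipy.spatial.transform import Rotation as R
s=sense();print(s['eef_pos'],s['joints'].round(3),s['force']);print(R.from_quat(np.roll(s['ee_rot'],-1)).as_matrix().round(3))
d={n:cap(n) for n in('scene','top')};pickle.dump(d,open('d6.pkl','wb'))
yr=np.array([-.1814,.9834]);xr=np.array([.9834,.1814]);O=np.array([661,36.6])
c=d['scene'];im=cv2.medianBlur(cv2.resize(cv2.cvtColor(c['image'][205:285,230:360],cv2.COLOR_RGB2HSV),None,fx=4,fy=4,interpolation=2),9)
m=cv2.inRange(im,(19,105,100),(28,255,255));m=cv2.morphologyEx(m,cv2.MORPH_CLOSE,np.ones((17,17)));m=cv2.morphologyEx(m,cv2.MORPH_OPEN,np.ones((25,25)))
for k in cv2.findContours(m,0,2)[0]:
    (x,y),(a,b),_=cv2.fitEllipse(cv2.convexHull(k));u=np.array([x,y])/4+[230,205]-.4;P=onz(c,[u],72)[0]
    print(u.round(1),round(a/4),round(b/4),P.round(1),xr@(P[:2]-O),yr@(P[:2]-O))
for n,r in(('top',(280,228,302,248)),('scene',(362,186,384,206))):
    b=blob(d[n],r,(100,80,30),(125,255,255));print(n,b[0],b[1])
E
```

```text
time_s: 13.48
eef_pos: [403.1, 109.5, 148.6]
ee_rot: [0.217, -0.03, 0.976, -0.009]
force: [0.1, 0.0, -0.4]
grip_width: 0.794
grip_force: 0.0
time_s: 13.98
eef_pos: [403.3, 109.1, 97.8]
ee_rot: [0.216, -0.03, 0.976, -0.008]
force: [-0.3, 0.7, 0.2]
grip_width: 0.8
grip_force: 0.0
[403.32026315 109.14064426  97.81693322] [-0.021  0.117  2.265  0.017  0.324 -1.668] [-0.30595652  0.71765158  0.16045449]
[[-0.905 -0.055  0.422]
 [-0.062  0.998 -0.004]
 [-0.421 -0.03  -0.907]]
[273.9 279. ] 22 28 [740.3  23.7  72. ] 75.59498859017536 -27.08983604096922
[329.1 253.9] 26 29 [627.1 100.8  72. ] -21.744916324065095 69.25136848087507
[292.4 240.5] 25 26 [643.2  11.5  72. ] -22.090331561757584 -21.397883803597693
[251.9 226.2] 24 26 [662.6 -89.3  72. ] -21.269233137840107 -124.0835011858039
top [290.04955507 238.24728097] 121.15625
scene [371.10598226 194.84804192] 226.625
```

```bash

python3 - <<'E'
from m0 import *
d=pickle.load(open('d6.pkl','rb'));c=d['top']
yr=np.array([-.1814,.9834]);xr=np.array([.9834,.1814]);O=np.array([661,36.6])
im0=cv2.resize(c['image'][140:190,270:375],None,fx=7,fy=7,interpolation=2);im=cv2.medianBlur(cv2.cvtColor(im0,cv2.COLOR_RGB2HSV),11)
m=cv2.inRange(im,(20,130,80),(30,255,255));m=cv2.morphologyEx(m,cv2.MORPH_CLOSE,np.ones((25,25)));m=cv2.morphologyEx(m,cv2.MORPH_OPEN,np.ones((35,35)))
for k in cv2.findContours(m,0,2)[0]:
    h=cv2.convexHull(k);(x,y),r=cv2.minEnclosingCircle(h);q=onz(c,(h.reshape(-1,2)+.5)/7-.5+[270,140],72)[:,:2]-O
    X,Y=q@xr,q@yr;print(cv2.contourArea(k)/49,'circle r',r/7,onz(c,[(np.array([x,y])+.5)/7-.5+[270,140]],72)[0].round(1),'front',X.min().round(1),'Y',Y.min().round(1),Y.max().round(1),'mid',((Y.min()+Y.max())/2).round(1))
cv2.imwrite('pics/top6.png',np.vstack([cv2.cvtColor(im0,cv2.COLOR_RGB2BGR)]))
E
```

```text
189.08163265306123 circle r 10.008429391043526 [621.9 102.5  72. ] front -51.7 Y 43.4 100.5 mid 72.0
243.80612244897958 circle r 10.43069566999163 [642.   10.5  72. ] front -53.3 Y -51.3 6.6 mid -22.3
298.6326530612245 circle r 10.495058332170759 [662.3 -86.7  72. ] front -50.5 Y -150.2 -93.9 mid -122.0
```

View pics/top6.png

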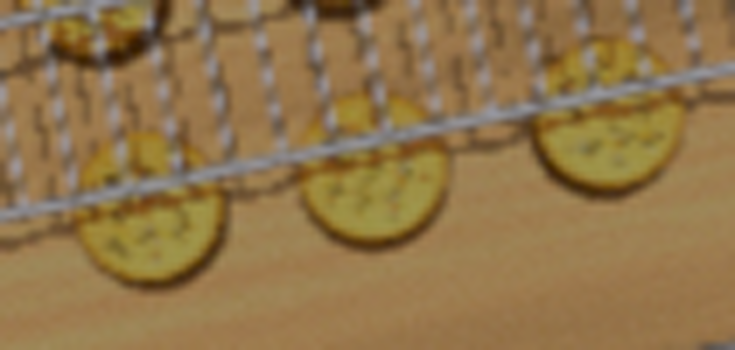

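Last view: from above, the new cheese at crop (374,168) stands in line with its neighbours at (151,210) and (610,115). It is about 3 mm left of the midpoint, well inside tolerance, so I leave it. Now the marker.

```bash

python3 -m handwheel '[[[4,0.4,-10,1.7,0,0,0.6],[5,0.2,-13,0,0,0,0.6],[5,0.2,-13,0,0,0,0.6],[5,0.2,-13,0,0,0,0.6],[5,0.2,-13,0,0,0,0.6],[4,0.4,-12,0,0,0,0.6],[0,0,-2,0,0,0,0.6],[0,0,0,0,0,0,0.6]]]'
python3 - <<'E'
from m0 import *
from scipy.spatial.transform import Rotation as R
s=sense();print(s['eef_pos'],s['joints'].round(3),s['force']);M=R.from_quat(np.roll(s['ee_rot'],-1)).as_matrix();print(M.round(3))
g=s['eef_pos']-11*M[:,2];print('grasp pt',g)
E
```

```text
time_s: 15.08
eef_pos: [431.8, 110.8, 23.0]
ee_rot: [0.218, -0.027, 0.976, 0.006]
force: [0.0, 0.2, -0.0]
grip_width: 0.801
grip_force: 0.0
[431.79267999 110.82819933  23.04169915] [-0.035  0.369  2.25   0.423  0.094 -2.074] [ 0.02809882  0.23230614 -0.0029365 ]
[[-0.904 -0.055  0.425]
 [-0.05   0.998  0.024]
 [-0.425  0.    -0.905]]
grasp pt [427.12237535 110.56830649  32.99763759]
```

```bash

python3 -m handwheel '[[[0,0,0,0,0,0,0],[0,0,0,0,0,0,0],[0,0,0,0,0,0,-0.3],[0,0,0,0,0,0,-0.3],[0,0,0,0,0,0,-0.3],[0,0,0,0,0,0,-0.3],[0,0,0,0,0,0,-0.3]]]' 30
python3 -m handwheel '[[[0,0,6,0,0,0,-0.3],[0,0,8,0,0,0,-0.3],[0,0,10,0,0,0,-0.3],[0,0,12,0,0,0,-0.3],[0,0,12,0,0,0,-0.3],[0,0,12,0,0,0,-0.3],[0,0,0,0,0,0,-0.3]]]'
python3 -c "
from h import *
s=sense();print(s['joints'].round(3))"
```

```text
time_s: 15.95
eef_pos: [431.7, 110.8, 23.2]
ee_rot: [0.218, -0.027, 0.976, 0.006]
force: [-4.7, -0.8, 6.4]
grip_width: 0.536
grip_force: 29.5
time_s: 16.82
eef_pos: [431.9, 110.7, 83.3]
ee_rot: [0.218, -0.027, 0.975, 0.006]
force: [-0.5, 0.2, -1.8]
grip_width: 0.534
grip_force: 31.2
[-0.035  0.205  2.215  0.135  0.286 -1.782]
```

```bash

python3 -m handwheel '[[[10,-8,4,0,0,0,-0.3],[20,-15,2,0,0,2.4,-0.3],[22,-16,0,0,0,2.5,-0.3],[22,-16,0,0,0,2.5,-0.3],[22,-16,0,0,0,0,-0.3],[22,-16,0,0,0,0,-0.3],[20,-15,0,0,0,0,-0.3],[13,-9,0,0,0,0,-0.3]]]'
python3 -m handwheel '[[[0,0,0,0,0,0,-0.3],[0,0,0,0,0,0,-0.3]]]'
python3 - <<'E'
from m0 import *
from scipy.spatial.transform import Rotation as R
s=sense();print(s['eef_pos'],s['joints'].round(3),s['force']);M=R.from_quat(np.roll(s['ee_rot'],-1)).as_matrix();print(M.round(3))
E
```

```text
time_s: 17.82
eef_pos: [583.0, -1.0, 87.7]
ee_rot: [0.216, -0.089, 0.972, 0.02]
force: [-0.2, -0.0, -0.6]
grip_width: 0.536
grip_force: 31.3
time_s: 18.08
eef_pos: [581.8, 0.2, 87.9]
ee_rot: [0.216, -0.09, 0.972, 0.02]
force: [-0.4, -0.6, -1.2]
grip_width: 0.536
grip_force: 31.3
[5.81755428e+02 2.14809546e-01 8.79469017e+01] [-0.285  0.439  1.834  0.405  0.509 -2.36 ] [-0.37858652 -0.60600164 -1.21156249]
[[-0.891 -0.183  0.416]
 [-0.166  0.983  0.078]
 [-0.423  0.001 -0.906]]
```

```bash

python3 -m handwheel '[[[1,-0.8,-8,0,0,0,-0.3],[0,0,-9,0,0,0,-0.3],[0,0,-8,0,0,0,-0.3],[0,0,-5,0,0,0,-0.3],[0,0,-2,0,0,0,-0.3],[0,0,0,0,0,0,-0.3]]]'
python3 -m handwheel '[[[0,0,-1.5,0,0,0,-0.3],[0,0,0,0,0,0,-0.3]]]'| grep -E 'pos|force:'
python3 -m handwheel '[[[0,0,-1,0,0,0,-0.3],[0,0,0,0,0,0,-0.3]]]'| grep -E 'pos|force:'
```

```text
time_s: 18.82
eef_pos: [583.6, -1.1, 56.5]
ee_rot: [0.217, -0.09, 0.972, 0.02]
force: [-0.2, -0.3, -1.0]
grip_width: 0.531
grip_force: 31.3
eef_pos: [583.6, -1.0, 55.1]
force: [-0.5, 0.9, -1.6]
grip_force: 31.3
eef_pos: [583.5, -1.0, 54.0]
force: [0.1, 0.5, -1.3]
grip_force: 31.3
```

```bash

python3 -m handwheel '[[[0,0,-0.8,0,0,0,-0.3],[0,0,0,0,0,0,-0.3]]]'| grep -E 'pos|force:'
python3 -m handwheel '[[[0,0,-0.5,0,0,0,-0.3],[0,0,0,0,0,0,-0.3]]]'| grep -E 'pos|force:'
```

```text
eef_pos: [583.6, -1.0, 53.3]
force: [-0.7, 0.2, -0.5]
grip_force: 31.4
eef_pos: [583.7, -1.1, 53.2]
force: [-3.2, 0.2, 5.8]
grip_force: 32.2
```

```bash

python3 -m handwheel '[[[0,0,0.3,0,0,0,0.2],[0,0,0,0,0,0,0.3],[0,0,0,0,0,0,0.4],[0,0,0,0,0,0,0.4],[0,0,0,0,0,0,0.4]]]'
python3 -m handwheel '[[[-2,-0.4,4.5,0,0,0,0.4],[-4,-0.8,9,0,0,0,0.4],[-6,-1.2,14,0,0,0,0.4],[-8,-1.6,18,0,0,0,0.4],[-12,-8,18,0,0,0,0.4],[-12,-12,18,0,0,0,0.4],[0,0,0,0,0,0,0.4]]]'
python3 - <<'E'
from m0 import *
s=sense();print(s['eef_pos'],s['joints'].round(3),s['force'])
d={n:cap(n) for n in('scene','top')};pickle.dump(d,open('d7.pkl','wb'))
yr=np.array([-.1814,.9834]);xr=np.array([.9834,.1814]);O=np.array([661,36.6])
for n,r in(('top',(300,170,345,205)),('scene',(265,190,320,235))):
    cv2.imwrite(f'pics/{n}7.png',cv2.cvtColor(d[n]['image'],cv2.COLOR_RGB2BGR))
    b=blob(d[n],r,(100,80,30),(125,255,255));P=onz(d[n],[b[0]],54)[0];Q=onz(d[n],b[2],65)[:,:2]-O;print(n,b[0],b[1],P.round(1),xr@(P[:2]-O),yr@(P[:2]-O));print(np.c_[Q@xr,Q@yr].round(1))
    if n=='top':u=b[0]
    else:print(tri(d['top'],u,d['scene'],b[0]))
E
```

```text
time_s: 20.45
eef_pos: [583.6, -1.1, 53.0]
ee_rot: [0.217, -0.09, 0.972, 0.02]
force: [0.4, 0.6, 0.0]
grip_width: 0.699
grip_force: 0.0
time_s: 21.32
eef_pos: [539.7, -25.8, 136.4]
ee_rot: [0.218, -0.089, 0.972, 0.019]
force: [0.1, 0.1, -0.6]
grip_width: 0.704
grip_force: 0.0
[539.68821353 -25.77991801 136.3757911 ] [-0.371  0.281  1.911  0.403  0.605 -2.418] [ 0.12486855  0.10853699 -0.57854559]
top [327.10404788 186.59807449] 115.09375 [576.6  -1.2  54. ] -89.87316754054673 -21.900263253410646
[[ -79.5    0.3]
 [ -79.5  -44.4]
 [-102.1  -44.4]
 [-102.1    0.3]]
scene [302.27238418 218.04473664] 205.28125 [579.2  -2.   54. ] -87.50154237235603 -23.157201723407326
[[-69.5 -45.6]
 [-98.3 -47.3]
 [-98.1   1.3]
 [-69.5   2.5]]
(array([577.49393271,  -2.09098195,  49.97250827]), np.float64(1.9997672939308215))
```

```bash

python3 -m handwheel '[[[-8,-20,5,-1.5,8.2,0,-1],[-10,-35,4,-1.5,8.2,0,-1],[-10,-40,0,-1.5,8.2,0,-1],[-10,-40,0,0,0,-10,-1],[-10,-45,0,0,0,-10,-1],[-10,-45,0,0,0,-10,-1],[-10,-45,0,0,0,0,-1],[-10,-40,0,0,0,0,-1]]]' 40
python3 -m handwheel '[[[0,-10,-10,0,0,0,-1],[0,0,-10,0,0,0,-1],[0,0,0,0,0,0,-1],[0,0,0,0,0,0,-1]]]'
python3 - <<'E'
from m0 import *
from scipy.spatial.transform import Rotation as R
s=sense();print(s['eef_pos'],s['joints'].round(3),s['force']);M=R.from_quat(np.roll(s['ee_rot'],-1)).as_matrix();print(M.round(3))
print('delta to TCP above plunger +20:',np.array([461.1,-346.6,76+8+20])-s['eef_pos'])
E
```

```text
time_s: 22.42
eef_pos: [461.3, -336.1, 142.5]
ee_rot: [0.001, 0.169, 0.986, 0.001]
force: [0.4, 0.2, -0.2]
grip_width: 0.002
grip_force: 0.0
time_s: 22.92
eef_pos: [462.0, -344.1, 123.6]
ee_rot: [0.001, 0.168, 0.986, 0.001]
force: [-0.1, -0.1, -0.2]
grip_width: -0.002
grip_force: 0.0
[ 462.03429752 -344.12692443  123.63058873] [-0.844  0.533  1.488  0.003  1.119 -2.078] [-0.055444   -0.14050938 -0.22932448]
[[-0.943  0.332  0.002]
 [ 0.332  0.943  0.001]
 [-0.002  0.001 -1.   ]]
delta to TCP above plunger +20: [ -0.93429752  -2.47307557 -19.63058873]
```

```bash

python3 -m handwheel '[[[-0.5,-2.5,-15,0,0,0,-1],[0,0,-14,0,0,0,-1],[0,0,-8,0,0,0,-1],[0,0,-3,0,0,0,-1],[0,0,-3,0,0,0,-1],[0,0,0,0,0,0,-1]]]'|grep -E 'pos|force:'
python3 -m handwheel '[[[0,0,-2,0,0,0,-1],[0,0,-1.5,0,0,0,-1],[0,0,0,0,0,0,-1]]]'|grep -E 'pos|force:'
```

```text
eef_pos: [461.1, -347.5, 80.8]
force: [-1.9, 2.1, 4.1]
grip_force: 1.9
eef_pos: [461.1, -347.6, 77.1]
force: [-1.5, 2.6, 4.4]
grip_force: 2.4
```

```bash

python3 -m handwheel '[[[0,0,-1.5,0,0,0,-1],[0,0,-1.5,0,0,0,-1],[0,0,0,0,0,0,-1]]]'|grep -E 'pos|force:'
python3 -m handwheel '[[[0,0,-1,0,0,0,-1],[0,0,0,0,0,0,-1]]]'|grep -E 'pos|force:'
python3 -m handwheel '[[[0,0,-1,0,0,0,-1],[0,0,0,0,0,0,-1]]]'|grep -E 'pos|force:'
```

```text
eef_pos: [461.1, -347.6, 74.2]
force: [-2.0, 2.4, 5.4]
grip_force: 2.8
eef_pos: [461.2, -347.7, 74.0]
force: [-4.9, 4.1, 11.5]
grip_force: 6.0
eef_pos: [461.3, -347.8, 73.9]
force: [-6.5, 6.2, 19.4]
grip_force: 9.8
```

At the stop: z is blocked at 74 mm, exactly the 10 mm stroke, and the force is rising. Holding briefly, then raising and checking.

```bash

python3 -m handwheel '[[[0,0,0,0,0,0,-1],[0,0,3,0,0,0,-1],[0,0,6,0,0,0,-1],[0,0,12,0,0,0,-1],[0,0,25,0,0,0,-1],[0,0,30,0,0,0,-1],[0,30,15,0,0,0,-1],[0,0,0,0,0,0,-1]]]'
python3 -m handwheel '[[[-20,30,10,0,0,0,-1],[-20,40,10,0,0,0,-1],[0,0,0,0,0,0,-1],[0,0,0,0,0,0,-1]]]'
python3 - <<'E'
from m0 import *
s=sense();print(s['eef_pos'],s['force'],s['time_s'],abs(s['dq']).max())
d={n:cap(n) for n in('scene','top')};pickle.dump(d,open('d8.pkl','wb'))
yr=np.array([-.1814,.9834]);xr=np.array([.9834,.1814]);O=np.array([661,36.6])
for n,r in(('top',(300,170,345,205)),('scene',(265,190,320,235))):
    b=blob(d[n],r,(100,80,30),(125,255,255));P=onz(d[n],[b[0]],54)[0];print(n,b[0],b[1],xr@(P[:2]-O),yr@(P[:2]-O))
o=pickle.load(open('d0.pkl','rb'))
for n,r in(('scene',(203,106,228,130)),('scene',(230,205,355,290)),('scene',(130,140,185,195)),('scene',(425,285,475,345))):
    x0,y0,x1,y1=r;e=[cv2.cvtColor(v[n]['image'][y0:y1,x0:x1],cv2.COLOR_RGB2GRAY) for v in(o,d)]
    print(r,'mean|diff|',cv2.absdiff(*e).mean().round(2),'shift',cv2.phaseCorrelate(*[x.astype(float) for x in e])[0])
E
```

```text
time_s: 25.92
eef_pos: [461.5, -316.8, 164.5]
ee_rot: [0.002, 0.168, 0.986, -0.0]
force: [0.0, 0.8, 0.6]
grip_width: 0.001
grip_force: 0.0
time_s: 26.42
eef_pos: [421.3, -248.4, 182.9]
ee_rot: [0.001, 0.169, 0.986, 0.0]
force: [0.5, -0.7, 0.3]
grip_width: -0.003
grip_force: 0.0
[ 421.27331236 -248.40385101  182.85226975] [ 0.53705912 -0.65319843  0.25766034] 26.425 0.015145664986762135
top [327.10400901 186.59862613] 115.625 -89.87472916045373 -21.899835530727042
scene [302.26196194 218.02429867] 204.96875 -87.54180943754137 -23.1999864343718
(203, 106, 228, 130) mean|diff| 5.26 shift (0.490333967110006, 0.17502326615842456)
(230, 205, 355, 290) mean|diff| 7.26 shift (0.42900244278733624, 0.06831734892138286)
(130, 140, 185, 195) mean|diff| 5.17 shift (0.050057562485502416, -0.020104063356331636)
(425, 285, 475, 345) mean|diff| 5.09 shift (0.05693962550331122, -0.05219639063507486)
```

The marker is unmoved, and the plunger image matches the start, so it has sprung back. Handing in.

```bash
python3 -c "
from rig import *
print(finish_job())"
```

```text
the job is handed in; nothing more can be done
None
```

I handed the job in at about 26 s of the allowed 67 s: by my measurements the cheese stands in the gap about 3 mm off midway, the marker stands square and centred in front of it, and the plunger was pushed to its stop and sprang back (no verdict was returned).

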